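Tip one tool out of the draining tray

ROBOT

A 6-joint arm with a two-finger parallel gripper is mounted at the origin on a cart in front of the work surface, level with it; the furniture and walls round the work are solid. World frame = base frame: x ahead of the robot, y to its left, z up, the work surface at z = 0. Lengths are in m, angles in rad, forces in N, time in s.
With the tool pointing down it reaches from about 0.425 to 0.95 m from the base axis. Payload 3.5 kg.
Tool frame: the origin (TCP) lies on the centre line of the jaws, within the pads' length; the fingertips stand 14 mm ahead of it and the grasp point (between the pads) lies 5 mm behind it (ctrl.finger_overhang is the distance from the TCP to the fingertips, in m); z points along the fingers, y is the line along which they close (so a half turn about z gives the same grasp; the last joint's range is limited). The gripper opens to 85 mm and grips with 20 to 120 N. Pads are 22 mm wide; open, the fingers measure 114 mm over their backs; the gripper's body (76 mm by 85 mm) begins 54 mm behind the grasp point. The pads swing forward as they close: fully open they stand 13 mm farther back than shut.
Start: joints at [-1.322, 0.286, 1.577, -0, 1.279, -0.15], TCP at [0.262, -0.622, 0.245] pointing down, gripper open.
Joint ranges: [-2.77, 2.77], [-0.9, 2.22], [0.21, 2.48], [-1.53, 4.67], [0.24, 2.81], [-2.84, 2.84]. Speed limits (rad/s): [2.79, 2.79, 3.14, 3.14, 3.14, 3.14].

INTERFACE

Orientations are given as a unit quaternion [x, y, z, w].
In Python, from plant import ctrl gives the robot as it stands.
- The arm moves only by the tool send_rows, never from a script. Its argument "moves" is text: rows parted by semicolons, each of 7 numbers parted by spaces: the turn, a rotation vector about the tool's x, y, z in units of 360 degrees (1.0 is 360 degrees), then the shift along the tool's x, y, z in units of 20 cm (1.0 is 20 cm), then the gripper's target within -1 to 1 (fully open at 1, half-way at 0, shut at -1). A call has 1 to 12 rows; each row is the pose to reach, as a shift and turn from the pose commanded when the call began, along the tool's axes at that moment, turning the shorter way round; what a row does not reach only later rows make up. A row lasts 1/8 s, in which the tool goes at most 62.5 mm and 10.7 degrees, less where a joint would pass 70% of its speed; a pose out of reach is approached as far as the arm can. A call with a number of a shift or a turn outside -1 to 1 is refused whole. A call with a gripper value outside its range is refused whole. The fingers move at their own pace and stop on an object; "newtons" is the grip in N (left out, the last holds). Time passes only in rows, so rows that repeat a pose let the fingers close. It gives the time, the measured TCP pose, the force, the opening and the grip force at its end, in the units of the state.
- ctrl.get_state(): the state, without advancing time (a new reading comes with each control period).
- ctrl.read_camera(name): name is "side" or "top"; returns a dict with "image" (400x640x3 uint8, red, green, blue), "fovy" (degrees; the focal length in pixels is half the picture's height over the tangent of half this angle, whatever the lens; pixels are square), "cx", "cy" (the principal point, pixels), "distortion" ([k1, k2, p1, p2, k3] as OpenCV has them; the pictures are not rectified), "extrinsics" (4x4, takes a point from camera to world coordinates). Camera axes: x right, y up, looking along -z (the intrinsics and any distortion apply to the point x, -y, -z); pixel columns grow to the right and rows downward; lengths in m; the calibration is good to about 2 mm. A picture is of the moment at which its call begins. There is no depth.
- ctrl.sign_off(): hands the job in; it is judged then, once.
The state is a dict: "time": time; "qpos": joint angles; "dq": joint speeds; "joint_efforts": joint torques, N m; "eef_pos": TCP position; "tcp_rot": TCP orientation; "contact_force": force on the tool from outside, world axes, zero at the start; "wrist_torque": the same for the moment, N m; "opening": opening from 0.0 (shut) to 1.0 (fully open); "finger_force": force on a finger pad.
Only numpy, scipy, OpenCV 4.12 (cv2) and the standard library are available. Lean on these libraries where they do the work, as an engineer would, in place of code of your own. Each camera call takes 0.05 s, during which the arm holds its last target. There are 200 camera calls.

TASK

The freshly washed brass drift and two cold chisels are draining in the tipping tray. Press the tray's black bar down to tip it just far enough that the brass drift slides out on its own into the catch pan while both chisels stay in the tray, then let the tray back down gently until it is level and leave it. Do not touch the wet tools and leave the other things on the bench where they are.

Things in the scene. Friction and masses are not known exactly. Their poses are not given: they have to be found in the camera images.
- tip_tray (a joint): tilt of the tipping tray, rad: 0 = level at rest; grows as the bar goes down and the lip sinks; stop at 0.80. No spring: its weight brings it back, 6 to 14 N on the bar hold it. That force falls by 1 to 3 N as the drift slides off. 1.7 mm of bar travel tips it about 1 degree
- press_bar (a point): middle of the black rubber press bar (red end cap) on a lever at the tray's +y side: level, round, 26 mm in diameter, 60 mm long along the stand's y, clear above. 114 mm above the bench when level; it moves on a 100 mm circle about the pivot from 20 degrees above pivot height (level, 94 mm to the -x side of the pivot) to 26 below, nearly straight down. Press it from above with shut fingers
- tip_stand: blue fixed stand. Origin on the bench under the pivot axis (along y, 80 mm up). Tools slide out to its -x, roughly towards the robot. Tray: 22 mm (lip) on the -x side of the pivot to 170 mm on the +x side, 170 mm wide, walls 20 mm, three 54 mm lanes at y = -55, 0, 55 mm; floor at pivot height when level. The lip is polished: a tool that starts to slide goes on over it
- catch_pan (a point): middle of the inner floor of the grey catch pan fixed to the stand in front of the lip: 169 mm along the stand's x, 174 mm along its y, floor 6 mm above the bench, walls reaching 41 mm above the bench, 15 mm on the tray's side. Axes as the stand's
- tray_mid (a point): point on the tray's floor in the middle of its length and width (85 mm behind the pivot); turns with the tray; x along the tray away from the lip, y across, z out of the floor
- brass_drift_mid (a point): centre of the brass drift, a yellow hexagonal bar 115 mm long, 16 mm wide, 14 mm high, 0.23 kg, its length (its y axis) along its lane; which lane differs. Wet brass: it slips at a smaller tilt than the chisels, somewhere between 0.25 and 0.62 rad, not known beforehand
- chisel_1_mid (a point): centre of the dark grey cold chisel, 150 x 18 x 14 mm, 0.2 kg, lying along its lane. It slips at a tilt whose tangent is about 1.33 times the drift's, some 5 to 8 degrees later
- chisel_2_mid (a point): centre of the blue cold chisel, 130 x 18 x 14 mm, 0.2 kg, lying along its lane; slips at about the same tilt as the other chisel
- brass_drift: the brass drift itself; origin at the centre of its underside as it lies in the tray
- chisel_1: the dark grey chisel itself; origin at the centre of its underside
- chisel_2: the blue chisel itself; origin at the centre of its underside
- pliers: red-handled pliers lying on the bench, 54x168x16 mm; leave alone
- grease_tin: yellow round tin standing on the bench, 68 mm in diameter, 72 mm high; leave alone
- tape_measure: yellow tape measure standing on the bench, 37x85x66 mm; leave alone
Things that resemble listed ones, but are neither listed nor needed, are in the scene too. What is shaped like the chisel_2 but green is not meant.

How it is judged:
On the way:
1. the brass drift has slid out over the lip and lies in the catch pan (x of brass_drift_mid in the frame of catch_pan between -0.085 and 0.08 m and y of brass_drift_mid in the frame of catch_pan between -0.087 and 0.087 m and z of brass_drift_mid in the frame of catch_pan below 0.045 m), for 0.2 s.
At the end, for the whole second after the job is handed in: The brass drift lies at rest inside the catch pan (its centre within the walls and less than 30 mm above the pan's floor); the tray is back level (under 0.04 rad); both chisels lie at rest on the tray's floor, their centres not more than 60 mm nearer the lip than the tray's middle (value of joint tip_tray below 0.04 rad and x of brass_drift_mid in the frame of catch_pan between -0.085 and 0.08 m and y of brass_drift_mid in the frame of catch_pan between -0.087 and 0.087 m and z of brass_drift_mid in the frame of catch_pan below 0.03 m and linear speed of each of brass_drift, chisel_1, chisel_2 below 0.03 m/s and x of each of chisel_1_mid, chisel_2_mid in the frame of tray_mid above -0.06 m and z of chisel_1_mid in the frame of tray_mid between 0 and 0.03 m and z of chisel_2_mid in the frame of tray_mid between 0 and 0.03 m); the robot touches nothing.
It fails at once if a chisel slides out of the tray (x of any of chisel_1_mid, chisel_2_mid in the frame of tray_mid below -0.085 m).
It fails at once if the robot touches one of the wet tools (contact force between any of the arm, the fingers and brass_drift above 0.5 N or contact force between any of the arm, the fingers and chisel_1 above 0.5 N or contact force between any of the arm, the fingers and chisel_2 above 0.5 N).
It fails at once if the tray falls back fast instead of being let down gently (over 2.5 rad/s) (velocity of joint tip_tray below -2.5 rad/s).
It fails at once if the pliers, grease tin or tape measure is moved more than 30 mm (distance of any of pliers, grease_tin, tape_measure from where it was at the start of the episode above 0.03 m).
It also fails if it takes over 64 s, if anything falls off the work surface, if the arm or the gripper's body presses on something with over 40 N, if the wrist force passes 120 N, or if a joint passes its speed limit or range.

## Working session

There is one attempt and no reset: what is moved stays moved. The work goes in short steps, Python scripts to look and compute and a tool call to move; the robot and the scene stay as the last step left them, time stands still between calls to the robot, and variables do not carry over. Pictures are saved under pics/ and viewed, at most 10 in all, crops included, and the job is handed in when it is done.

Besides the shell and the picture viewer there is one more tool, called as name(argument=value, ...), one argument or row to a line, values as JSON. send_rows: Moves the arm, as the interface text tells. Its arguments: {"type":"object","properties":{"moves":{"type":"string"},"newtons":{"type":"number"}},"required":["moves"]}

```bash
mkdir -p pics
cat > h.py <<'E'
import numpy as np, cv2
from plant import ctrl
from scipy.spatial.transform import Rotation as R
def cam(n,save=None):
    c=ctrl.read_camera(n)
    if save: cv2.imwrite('pics/'+save,c['image'][:,:,::-1])
    return c
def K(c):
    f=c['image'].shape[0]/2/np.tan(np.radians(c['fovy'])/2)
    return np.array([[f,0,c['cx']],[0,f,c['cy']],[0,0,1.]])
def ray(c,u,v):
    p=cv2.undistortPoints(np.array([[[u,v]]],float),K(c),np.array(c['distortion']))[0,0]
    E=np.array(c['extrinsics']); d=E[:3,:3]@np.array([p[0],-p[1],-1]); return E[:3,3],d
def atz(c,u,v,z):
    o,d=ray(c,u,v); return o+d*(z-o[2])/d[2]
def proj(c,P):
    E=np.array(c['extrinsics']); q=(np.atleast_2d(P)-E[:3,3])@E[:3,:3]; q=q*[1,-1,-1]
    return cv2.projectPoints(q,np.zeros(3),np.zeros(3),K(c),np.array(c['distortion']))[0][:,0]
E
python3 -c "
from h import *
cam('top','t0.png');cam('side','s0.png');s=ctrl.get_state();print(s['time'],s['eef_pos'],s['tcp_rot'],s['opening'],s['contact_force'])"
```

```text
0.1 [ 0.26199472 -0.62146636  0.24406564] [ 9.80188067e-01  1.98066119e-01 -6.05010260e-05 -1.07793714e-03] 0.999623337000126 [-0.06366989  0.11888241  0.57405431]
```

View pics/t0.png

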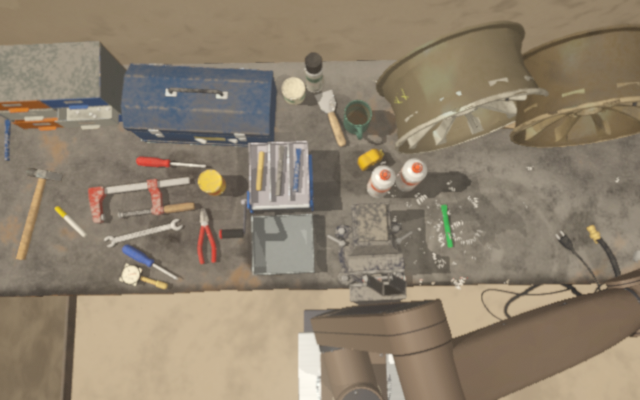

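View pics/s0.png

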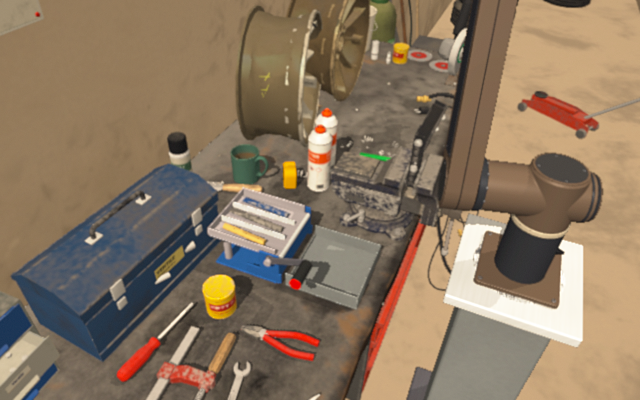

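Top view: the tray is at about (279,175), with the yellow drift in its left (+y) lane at (261,172), the dark grey chisel at (280,172) and the blue chisel at (298,170). The pan is at (282,243) and the black bar with the red cap at (231,234). Things that could be mistaken: for the drift, the yellow-handled tool at (70,221); for chisel_2, the green lookalike at (447,227) and the blue screwdriver at (148,260); for the bar, the pliers at (206,235). I choose the bar at (231,234) and check it in one crop.

```bash
python3 -c "
from h import *
c=cam('top');im=c['image'][:,:,::-1][130:285,190:330]
cv2.imwrite('pics/c1.png',cv2.resize(im,None,fx=3.8,fy=3.8,interpolation=cv2.INTER_CUBIC))
print(np.array(c['extrinsics'])[:3,3])
for u,v in [(220,234),(231,234),(243,234)]: print('bar',atz(c,u,v,.127))
for u,v in [(251,215),(312,213),(314,273),(253,274)]: print('pan',atz(c,u,v,.041))
for u,v in [(248,143),(309,142),(311,207),(249,210)]: print('tray',atz(c,u,v,.10))
print('tin',atz(c,211,181,.072),'pl',atz(c,203,212,.01),atz(c,207,262,.01))
c=cam('side');im=c['image'][:,:,::-1][180:310,200:390]
cv2.imwrite('pics/c2.png',cv2.resize(im,None,fx=4,fy=4,interpolation=cv2.INTER_CUBIC))
"
```

```text
[0.30305093 0.07672369 1.54145914]
bar [0.43542785 0.36604003 0.127     ]
bar [0.43466338 0.33550672 0.127     ]
bar [0.43383094 0.30216919 0.127     ]
pan [0.49780314 0.29220287 0.041     ]
pan [0.49939533 0.1107923  0.041     ]
pan [0.32238945 0.10848118 0.041     ]
pan [0.32403433 0.28657711 0.041     ]
tray [0.70221737 0.29203681 0.1       ]
tray [0.70117055 0.11399895 0.1       ]
tray [0.50908478 0.1119703  0.1       ]
tray [0.50470102 0.28941619 0.1       ]
tin [0.59735922 0.40484298 0.072     ] pl [0.51455143 0.44188211 0.01      ] [0.36352248 0.42796109 0.01      ]
```

View pics/c1.png

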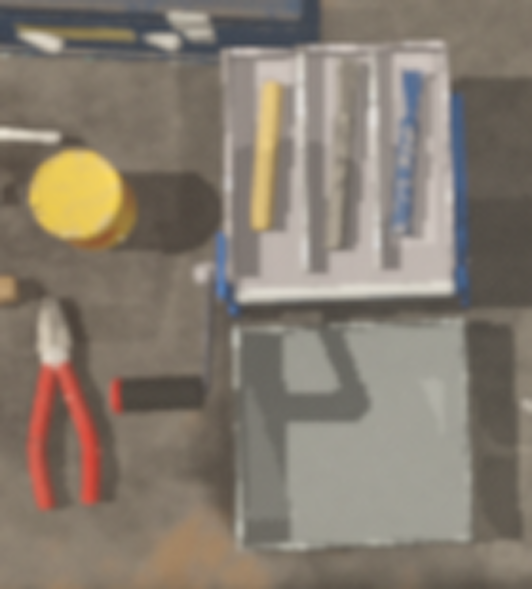

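View pics/c2.png

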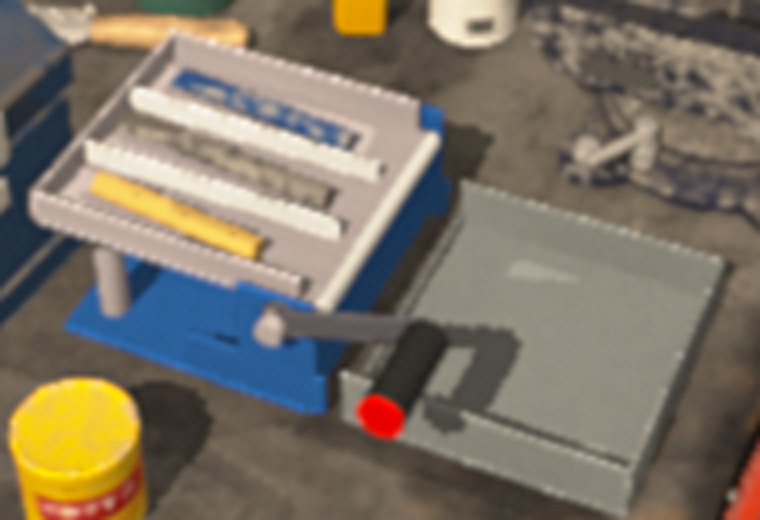

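The crops confirm the bar: its middle is at c1 pixel (157,395), about world (0.435, 0.334), with its length along y and clear space above. The drift is in the +y lane and both chisels are in the tray. The stand is aligned with the world axes. I'll approach over the bench at z of about 0.36 with the fingers shut.

send_rows(
  moves="0 0 0.02 0.2 -0.12 -0.3 -1;0 0 0.04 0.4 -0.25 -0.6 -1;0 0 0.0635 0.6 -0.4 -0.6 -1;0 0 0.0635 0.75 -0.5 -0.6 -1;0 0 0.0635 0.75 -0.5 -0.6 -1;0 0 0.0635 0.75 -0.5 -0.6 -1",
)

```text
time: 0.95
eef_pos: [0.3613, -0.4718, 0.3648]
tcp_rot: [1.0, -0.0, -0.0, -0.0]
contact_force: [0.8, 0.1, -0.8]
opening: -0.001
finger_force: 0.0
```

Tool axes are now x_t = +x, y_t = −y and z_t = −z.

send_rows(
  moves="0 0 0 0.25 -0.25 0 -1;0 0 0 0.5 -0.5 0 -1;0 0 0 0.7 -0.75 0 -1;0 0 0 0.8 -1 0 -1;0 0 0 0.8 -1 0 -1",
)

```text
time: 1.58
eef_pos: [0.5226, -0.27, 0.3645]
tcp_rot: [1.0, 0.001, -0.0, -0.001]
contact_force: [-0.2, -0.2, 0.3]
opening: 0.002
finger_force: 0.0
```

send_rows(
  moves="0 0 0 0 -0.25 0 -1;0 0 0 0 -0.5 0 -1;0 0 0 0 -0.75 0 -1;0 0 0 0 -1 0 -1;0 0 0 0 -1 0 -1",
)

```text
time: 2.2
eef_pos: [0.5215, -0.071, 0.3651]
tcp_rot: [1.0, 0.001, -0.0, 0.0]
contact_force: [0.4, -1.2, -0.7]
opening: 0.001
finger_force: 0.0
```

send_rows(
  moves="0 0 0 0 -0.25 0 -1;0 0 0 0 -0.5 0 -1;0 0 0 0 -0.75 0 -1;0 0 0 0 -1 0 -1;0 0 0 0 -1 0 -1",
)

```text
time: 2.82
eef_pos: [0.5222, 0.1286, 0.3648]
tcp_rot: [1.0, 0.001, -0.0, 0.0]
contact_force: [1.3, -0.5, -0.3]
opening: 0.001
finger_force: 0.0
```

send_rows(
  moves="0 0 0 -0.1 -0.25 0 -1;0 0 0 -0.2 -0.5 0.1 -1;0 0 0 -0.35 -0.75 0.3 -1;0 0 0 -0.45 -1 0.5 -1;0 0 0 -0.45 -1 0.8 -1;0 0 0 -0.45 -1 0.8 -1;0 0 0 -0.45 -1 0.8 -1",
)

```text
time: 3.7
eef_pos: [0.4335, 0.327, 0.2064]
tcp_rot: [1.0, -0.001, 0.0, 0.0]
contact_force: [1.0, -0.3, 0.8]
opening: -0.002
finger_force: 0.0
```

send_rows(
  moves="0 0 0 -0.01 -0.04 0.15 -1;0 0 0 -0.01 -0.04 0.28 -1;0 0 0 -0.01 -0.04 0.28 -1",
)

```text
time: 4.08
eef_pos: [0.431, 0.3355, 0.1504]
tcp_rot: [1.0, -0.001, 0.0, 0.0]
contact_force: [0.3, 1.1, -0.5]
opening: 0.005
finger_force: 0.0
```

send_rows(
  moves="0 0 0 0 0 0.02 -1;0 0 0 0 0 0.04 -1;0 0 0 0 0 0.06 -1;0 0 0 0 0 0.08 -1;0 0 0 0 0 0.08 -1;0 0 0 0 0 0.08 -1",
)

```text
time: 4.82
eef_pos: [0.4286, 0.3367, 0.1355]
tcp_rot: [1.0, 0.0, -0.002, 0.0]
contact_force: [-7.5, -1.8, 11.6]
opening: -0.002
finger_force: 5.6
```

```bash
python3 -c "
from h import *
c=cam('side');im=c['image'][:,:,::-1][150:310,190:390]
cv2.imwrite('pics/c3.png',cv2.resize(im,None,fx=3.8,fy=3.7,interpolation=cv2.INTER_CUBIC))
s=ctrl.get_state();print(s['time'],s['eef_pos'],s['contact_force'],s['wrist_torque'])"
```

```text
4.875 [0.42855639 0.33667314 0.13554872] [-7.52292651 -2.6497885  11.28272758] [-0.37157106  1.2814483  -0.05145728]
```

View pics/c3.png

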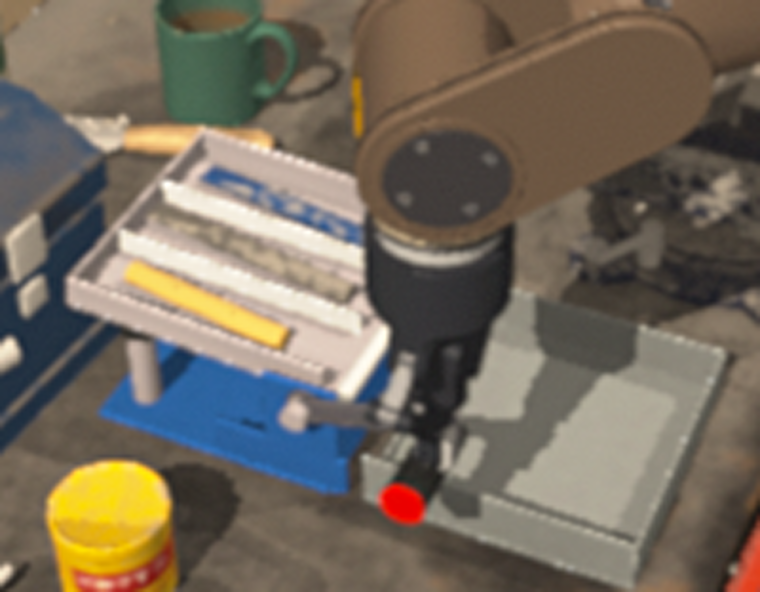

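The bar is pressed about 6 mm, and the tool sits on the bar near c3 pixel (435,470). The drift, at (205,305) in the crop, is still in place. I'll go on to about 0.23 rad, then take 1° steps.

send_rows(
  moves="0 0 0 -0.003 0 0.012 -1;0 0 0 -0.007 0 0.025 -1;0 0 0 -0.01 0 0.038 -1;0 0 0 -0.015 0 0.05 -1;0 0 0 -0.015 0 0.063 -1;0 0 0 -0.015 0 0.075 -1;0 0 0 -0.015 0 0.075 -1;0 0 0 -0.015 0 0.075 -1",
)

```text
time: 5.88
eef_pos: [0.4251, 0.3367, 0.1198]
tcp_rot: [1.0, -0.0, -0.002, 0.0]
contact_force: [-7.7, -1.2, 9.2]
opening: 0.004
finger_force: 4.6
```

```bash
cat > mon.py <<'E'
from h import *
import sys
def cent(im,lo,hi,box):
    u0,u1,v0,v1=box; h=cv2.cvtColor(im[v0:v1,u0:u1],cv2.COLOR_RGB2HSV)
    m=cv2.inRange(h,lo,hi); n,l,st,ce=cv2.connectedComponentsWithStats(m)
    if n<2: return None
    k=1+np.argmax(st[1:,4]); return (ce[k]+[u0,v0]).round(1).tolist(),int(st[k,4])
s=ctrl.get_state(); z=s['eef_pos'][2]
t=np.radians(20)-np.arcsin(np.sin(np.radians(20))-(.141-z)/.1)
S=cam('side')['image'];T=cam('top')['image']
print('t %.2f z %.4f x %.4f tilt %.3f F'%(s['time'],z,s['eef_pos'][0],t),np.round(s['contact_force'],1),
 'yel side',cent(S,(15,110,120),(32,255,255),(205,400,195,300)),'yel top',cent(T,(15,90,120),(32,255,255),(245,320,135,280)),'blue top',cent(T,(100,110,50),(125,255,255),(288,307,140,205)))
if len(sys.argv)>1: cv2.imwrite('pics/'+sys.argv[1],np.hstack([S[150:310,190:390],T[130:290,180:340]])[:,:,::-1].repeat(2,0).repeat(2,1))
E
python3 mon.py
```

```text
t 5.88 z 0.1198 x 0.4251 tilt 0.218 F [-7.7 -1.2  9.2] yel side ([219.2, 287.3], 707) yel top ([258.9, 170.8], 192) blue top None
```

send_rows(
  moves="0 0 0 0 0 0.005 -1;0 0 0 -0.002 0 0.01 -1;0 0 0 -0.002 0 0.015 -1;0 0 0 -0.002 0 0.015 -1;0 0 0 -0.002 0 0.015 -1",
)

```text
time: 6.6
eef_pos: [0.4249, 0.3368, 0.1169]
tcp_rot: [1.0, -0.0, -0.002, 0.0]
contact_force: [-7.3, -1.0, 8.1]
opening: -0.001
finger_force: 4.3
```

```bash
sed -i 's/205,400,195,300/205,400,195,265/; s/(100,110,50)/(100,60,40)/' mon.py; python3 mon.py
```

```text
t 6.60 z 0.1169 x 0.4249 tilt 0.248 F [-7.3 -1.   8.1] yel side ([245.1, 227.5], 334) yel top ([258.8, 171.2], 191) blue top ([297.4, 154.2], 45)
```

send_rows(
  moves="0 0 0 0 0 0.005 -1;0 0 0 0 0 0.01 -1;0 0 0 0 0 0.01 -1;0 0 0 0 0 0.01 -1;0 0 0 0 0 0.01 -1",
)

```text
time: 7.32
eef_pos: [0.4251, 0.3369, 0.1149]
tcp_rot: [1.0, -0.0, -0.002, -0.0]
contact_force: [-6.3, -0.9, 8.8]
opening: -0.001
finger_force: 4.2
```

```bash
python3 mon.py
```

```text
t 7.33 z 0.1149 x 0.4251 tilt 0.268 F [-6.3 -0.9  8.8] yel side ([245.4, 227.2], 338) yel top ([258.7, 171.3], 192) blue top ([297.4, 154.2], 45)
```

send_rows(
  moves="0 0 0 0 0 0.005 -1;0 0 0 0 0 0.01 -1;0 0 0 0 0 0.01 -1;0 0 0 0 0 0.01 -1;0 0 0 0 0 0.01 -1",
)

```text
time: 8.05
eef_pos: [0.4251, 0.3369, 0.1128]
tcp_rot: [1.0, -0.0, -0.002, -0.0]
contact_force: [-7.5, -0.1, 8.5]
opening: -0.0
finger_force: 4.1
```

```bash
python3 mon.py
```

```text
t 8.05 z 0.1128 x 0.4251 tilt 0.289 F [-7.5 -0.1  8.5] yel side ([245.3, 226.6], 344) yel top ([258.6, 171.3], 198) blue top ([297.4, 154.2], 46)
```

send_rows(
  moves="0 0 0 0 0 0.005 -1;0 0 0 0 0 0.01 -1;0 0 0 0 0 0.01 -1;0 0 0 0 0 0.01 -1;0 0 0 0 0 0.01 -1",
)

```text
time: 8.78
eef_pos: [0.4252, 0.3369, 0.1108]
tcp_rot: [1.0, -0.0, -0.002, -0.0]
contact_force: [-6.3, 0.3, 8.2]
opening: -0.0
finger_force: 4.0
```

```bash
python3 mon.py
```

```text
t 8.78 z 0.1108 x 0.4252 tilt 0.309 F [-6.3  0.3  8.2] yel side ([245.8, 226.2], 340) yel top ([258.6, 171.4], 197) blue top ([297.4, 154.4], 45)
```

send_rows(
  moves="0 0 0 0 0 0.005 -1;0 0 0 0 0 0.01 -1;0 0 0 0 0 0.01 -1;0 0 0 0 0 0.01 -1;0 0 0 0 0 0.01 -1",
)

```text
time: 9.5
eef_pos: [0.425, 0.3369, 0.1087]
tcp_rot: [1.0, -0.0, -0.002, -0.0]
contact_force: [-5.4, -1.0, 7.9]
opening: -0.004
finger_force: 3.9
```

```bash
python3 mon.py
```

```text
t 9.50 z 0.1087 x 0.4250 tilt 0.330 F [-5.4 -1.   7.9] yel side ([245.7, 225.5], 344) yel top ([258.5, 171.2], 202) blue top ([297.3, 154.8], 49)
```

send_rows(
  moves="0 0 0 0 0 0.005 -1;0 0 0 0 0 0.01 -1;0 0 0 0 0 0.01 -1;0 0 0 0 0 0.01 -1;0 0 0 0 0 0.01 -1",
)

```text
time: 10.22
eef_pos: [0.4252, 0.337, 0.1068]
tcp_rot: [1.0, -0.0, -0.002, -0.0]
contact_force: [-6.4, 0.2, 7.1]
opening: 0.003
finger_force: 3.7
```

```bash
python3 mon.py
```

```text
t 10.22 z 0.1068 x 0.4252 tilt 0.349 F [-6.4  0.2  7.1] yel side ([246.0, 225.2], 347) yel top ([258.4, 171.1], 205) blue top ([297.2, 155.1], 48)
```

send_rows(
  moves="0 0 0 0 0 0.005 -1;0 0 0 0 0 0.01 -1;0 0 0 0 0 0.01 -1;0 0 0 0 0 0.01 -1;0 0 0 0 0 0.01 -1",
)

```text
time: 10.95
eef_pos: [0.4252, 0.337, 0.1047]
tcp_rot: [1.0, -0.0, -0.002, -0.0]
contact_force: [-6.0, -0.7, 6.4]
opening: 0.003
finger_force: 3.6
```

```bash
python3 mon.py
```

```text
t 10.95 z 0.1047 x 0.4252 tilt 0.370 F [-6.  -0.7  6.4] yel side ([246.5, 224.9], 342) yel top ([258.4, 171.0], 209) blue top ([297.1, 155.1], 50)
```

send_rows(
  moves="0 0 0 0 0 0.005 -1;0 0 0 0 0 0.01 -1;0 0 0 0 0 0.01 -1;0 0 0 0 0 0.01 -1;0 0 0 0 0 0.01 -1",
)

```text
time: 11.68
eef_pos: [0.4252, 0.337, 0.1027]
tcp_rot: [1.0, -0.0, -0.002, -0.0]
contact_force: [-6.7, -0.4, 6.7]
opening: -0.002
finger_force: 3.5
```

```bash
python3 mon.py
```

```text
t 11.68 z 0.1027 x 0.4252 tilt 0.390 F [-6.7 -0.4  6.7] yel side ([246.6, 224.4], 345) yel top ([258.3, 170.8], 210) blue top ([297.2, 155.0], 49)
```

send_rows(
  moves="0 0 0 0 0 0.005 -1;0 0 0 0 0 0.01 -1;0 0 0 0 0 0.01 -1;0 0 0 0 0 0.01 -1;0 0 0 0 0 0.01 -1",
)

```text
time: 12.4
eef_pos: [0.4252, 0.337, 0.1006]
tcp_rot: [1.0, -0.0, -0.002, -0.0]
contact_force: [-5.9, 0.3, 6.8]
opening: -0.0
finger_force: 3.4
```

```bash
python3 mon.py
```

```text
t 12.40 z 0.1006 x 0.4252 tilt 0.411 F [-5.9  0.3  6.8] yel side ([246.8, 224.0], 352) yel top ([258.2, 171.2], 214) blue top ([297.1, 155.1], 51)
```

send_rows(
  moves="0 0 0 0 0 0.005 -1;0 0 0 0 0 0.01 -1;0 0 0 0 0 0.01 -1;0 0 0 0 0 0.01 -1;0 0 0 0 0 0.01 -1",
)

```text
time: 13.12
eef_pos: [0.4253, 0.337, 0.0986]
tcp_rot: [1.0, -0.0, -0.001, -0.0]
contact_force: [-5.3, -0.3, 6.7]
opening: -0.0
finger_force: 3.3
```

```bash
python3 mon.py
```

```text
t 13.12 z 0.0986 x 0.4253 tilt 0.431 F [-5.3 -0.3  6.7] yel side ([247.1, 223.6], 353) yel top ([258.2, 171.4], 210) blue top ([297.0, 155.7], 52)
```

send_rows(
  moves="0 0 0 0 0 0.005 -1;0 0 0 0 0 0.01 -1;0 0 0 0 0 0.01 -1;0 0 0 0 0 0.01 -1;0 0 0 0 0 0.01 -1",
)

```text
time: 13.85
eef_pos: [0.4252, 0.3369, 0.0965]
tcp_rot: [1.0, -0.0, -0.002, -0.0]
contact_force: [-5.9, -0.2, 5.9]
opening: -0.001
finger_force: 3.2
```

```bash
python3 mon.py m1.png
```

```text
t 13.85 z 0.0965 x 0.4252 tilt 0.452 F [-5.9 -0.2  5.9] yel side ([247.3, 223.1], 356) yel top ([258.2, 172.0], 202) blue top ([297.0, 156.1], 49)
```

View pics/m1.png

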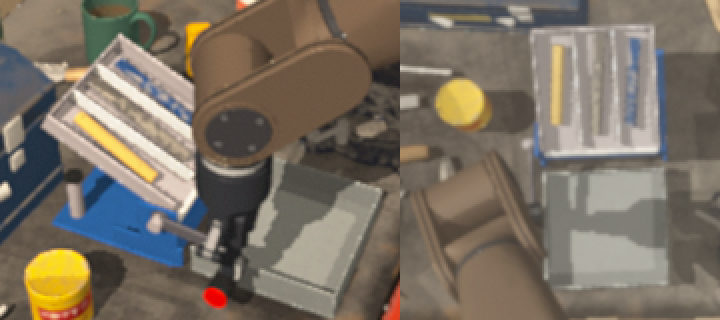

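The tray is tilted. The drift (side half, at (115,145)) and both chisels are still in place, and the top view is unobstructed. I'll continue in small steps.

send_rows(
  moves="0 0 0 0 0 0.005 -1;0 0 0 0 0 0.01 -1;0 0 0 0 0 0.01 -1;0 0 0 0 0 0.01 -1;0 0 0 0 0 0.01 -1",
)

```text
time: 14.58
eef_pos: [0.4253, 0.337, 0.0944]
tcp_rot: [1.0, -0.0, -0.001, -0.0]
contact_force: [-5.7, 0.8, 6.7]
opening: 0.001
finger_force: 3.1
```

```bash
python3 mon.py
```

```text
t 14.57 z 0.0944 x 0.4253 tilt 0.473 F [-5.7  0.8  6.7] yel side ([251.4, 225.4], 360) yel top ([258.4, 176.3], 215) blue top ([296.9, 156.1], 49)
```

send_rows(
  moves="0 0 0 0 0 0.005 -1;0 0 0 0 0 0.01 -1;0 0 0 0 0 0.01 -1;0 0 0 0 0 0.01 -1;0 0 0 0 0 0.01 -1",
)

```text
time: 15.3
eef_pos: [0.4262, 0.3368, 0.092]
tcp_rot: [1.0, -0.0, -0.0, -0.0]
contact_force: [-4.0, 1.1, 4.5]
opening: 0.001
finger_force: 2.4
```

```bash
python3 mon.py
```

```text
t 15.30 z 0.0920 x 0.4262 tilt 0.498 F [-4.   1.1  4.5] yel side ([285.1, 249.6], 144) yel top ([263.1, 224.2], 190) blue top ([296.9, 156.7], 50)
```

It slipped at about 0.47 rad and is now going over the lip, so I hold here.

send_rows(
  moves="0 0 0 0 0 0 -1;0 0 0 0 0 0 -1;0 0 0 0 0 0 -1;0 0 0 0 0 0 -1;0 0 0 0 0 0 -1;0 0 0 0 0 0 -1",
)

```text
time: 16.15
eef_pos: [0.4265, 0.3366, 0.0915]
tcp_rot: [1.0, -0.0, 0.0, -0.0]
contact_force: [-2.2, 3.6, 4.2]
opening: 0.006
finger_force: 2.3
```

```bash
python3 mon.py m2.png
```

```text
t 16.15 z 0.0915 x 0.4265 tilt 0.503 F [-2.2  3.6  4.2] yel side None yel top ([265.1, 252.3], 196) blue top ([296.9, 156.7], 50)
```

View pics/m2.png

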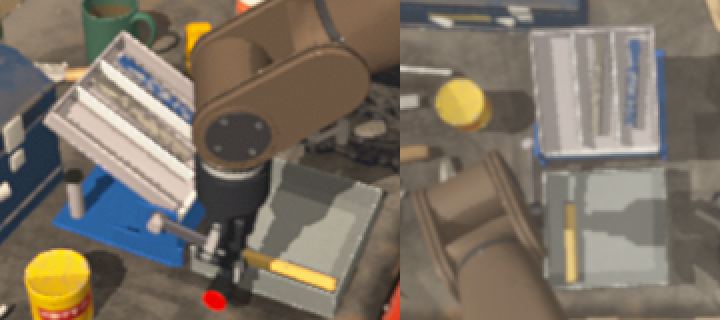

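The drift lies in the pan (top half, at (570,240)) and both chisels are still in the tray. Now I let the tray down gently.

send_rows(
  moves="0 0 0 0 0 -0.01 -1;0 0 0 0 0 -0.02 -1;0 0 0 0 0 -0.032 -1;0 0 0 0 0 -0.044 -1;0 0 0 0 0 -0.056 -1;0 0 0 0 0 -0.068 -1;0 0 0 0 0 -0.08 -1;0 0 0 0 0 -0.092 -1;0 0 0 0 0 -0.104 -1;0 0 0 0.005 0 -0.116 -1;0 0 0 0.005 0 -0.128 -1;0 0 0 0.005 0 -0.14 -1",
)

```text
time: 17.75
eef_pos: [0.4274, 0.3361, 0.1194]
tcp_rot: [1.0, -0.0, 0.0, 0.0]
contact_force: [3.7, -0.1, 4.8]
opening: -0.001
finger_force: 2.1
```

send_rows(
  moves="0 0 0 0 0 -0.01 -1;0 0 0 0.003 0 -0.02 -1;0 0 0 0.006 0 -0.03 -1;0 0 0 0.01 0 -0.04 -1;0 0 0 0.013 0 -0.05 -1;0 0 0 0.016 0 -0.06 -1;0 0 0 0.02 0 -0.07 -1;0 0 0 0.022 0 -0.08 -1;0 0 0 0.025 0 -0.09 -1;0 0 0 0.025 0 -0.1 -1;0 0 0 0.025 0 -0.11 -1;0 0 0 0.025 0 -0.12 -1",
)

```text
time: 19.25
eef_pos: [0.4301, 0.3359, 0.1417]
tcp_rot: [1.0, -0.0, -0.003, 0.001]
contact_force: [-1.4, -0.5, 0.5]
opening: -0.004
finger_force: 0.0
```

send_rows(
  moves="0 0 0 0 0 -0.01 -1;0 0 0 0 0 -0.02 -1;0 0 0 0 0 -0.05 -1;0 0 0 0 0 -0.15 -1;0 0 0 0 0 -0.4 -1;0 0 0 0 0 -0.6 -1;0 0 0 0 0 -0.6 -1;0 0 0 0 0 -0.6 -1",
)

```text
time: 20.25
eef_pos: [0.4318, 0.3362, 0.2627]
tcp_rot: [1.0, -0.0, -0.001, 0.0]
contact_force: [-0.8, -0.4, -0.3]
opening: -0.003
finger_force: 0.0
```

```bash
python3 mon.py m3.png
```

```text
t 20.25 z 0.2627 x 0.4318 tilt nan F [-0.8 -0.4 -0.3] yel side None yel top ([265.0, 252.2], 200) blue top ([297.8, 154.7], 35)mon.py:9: RuntimeWarning: invalid value encountered in arcsin
  t=np.radians(20)-np.arcsin(np.sin(np.radians(20))-(.141-z)/.1)
```

View pics/m3.png

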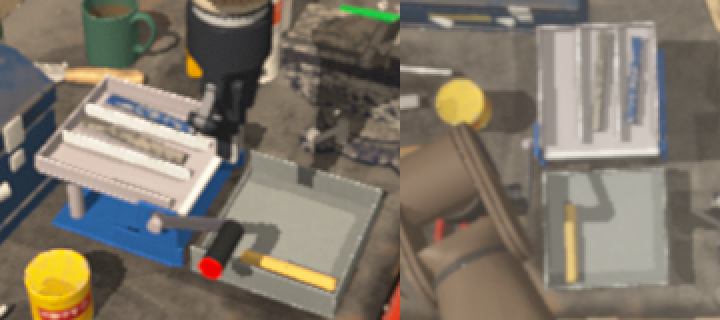

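The tray is level, with the bar back up and clear of the fingers. The chisels are in their lanes, the drift is at rest in the pan at (570,240), and the arm touches nothing. I hand the job in.

```bash
python3 -c "
from plant import ctrl
print(ctrl.sign_off())"
```

```text
the job is handed in; nothing more can be done
None
```

The job is handed in at about 20 s, verdict not shown: the brass drift slid out into the catch pan, both chisels stayed in the tray, and the tray was let down gently to level with the arm clear.

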